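# Square a ticket pad into the padding press and weigh it down

## Robot

A 6-joint arm with a two-finger parallel gripper is mounted at the origin on the work surface. World frame = base frame: x ahead of the robot, y to its left, z up, the work surface at z = 0. Lengths are in m, angles in rad, forces in N, time in s.
With the tool pointing down it reaches from about 0.275 to 0.75 m from the base axis. Payload 10.2 kg.
Tool frame: the origin (TCP) lies on the front face of the gripper's body, between the roots of the fingers; the fingertips stand 73 mm ahead of it and the grasp point (between the pads) lies 54 mm ahead of it (tcp_to_grasp is the z of the grasp point in the tool frame, in m); z points along the fingers, y is the line along which they close (so a half turn about z gives the same grasp; the last joint's range is limited). The gripper opens to 85 mm and grips with 20 to 120 N. Pads are 22 mm wide; open, the fingers measure 114 mm over their backs; the gripper's body (76 mm by 85 mm) begins 54 mm behind the grasp point. The pads swing forward as they close: fully open they stand 13 mm farther back than shut.
Start: joints at [0.989, 0.313, 1.498, -0, 1.331, -0.223], TCP at [0.184, 0.492, 0.304] pointing down, gripper open.
Joint ranges: [-2.94, 2.94], [-0.97, 2.17], [0.19, 2.56], [-1.23, 4.37], [0.02, 3.11], [-2.88, 2.88]. Speed limits (rad/s): [2.39, 2.39, 3.01, 3.14, 3.14, 3.14].

## Interface

Orientations are given as [roll, pitch, yaw] about the fixed x, y, z axes, in that order (R = Rz(yaw) Ry(pitch) Rx(roll)).
In Python, from bench import get_obs, camera, camera_params, sign_off, boxes_of, spot_point, tcp_to_grasp gives the robot as it stands.
- The arm moves only by the tool step_arm, never from a script. Its argument "rows" is a list of rows, each a list of 4 numbers: the shift along the world's x, y, z in mm, then the turn about the world's z in rad. A call has exactly 10 rows; each row shifts and turns the commanded pose from where the row before left it; what a row does not reach is not made up. A row lasts 1/10 s, in which the tool goes at most 50 mm and 8.59 degrees, less where a joint would pass 70% of its speed; a pose out of reach is approached as far as the arm can. A call with a gripper value outside its range is refused whole. "gripper" is the opening, from -1 (shut) to 1 (fully open), set as the call begins (left out, the last holds). The fingers move at their own pace and stop on an object; "grip_force" is the grip in N (left out, the last holds). Time passes only in rows, so rows that do not move let the fingers close, or fill a call up. It gives the time, the measured TCP pose, the force, the opening and the grip force at its end, in the units of the state.
- get_obs(): the state, without advancing time (a new reading comes with each control period).
- camera(name): name is "side" or "top"; returns the picture (480x640x3 uint8, red, green, blue); there is no depth.
- camera_params(name): a dict with "camera_matrix" (3x3 intrinsics, pixels), "rvec" (rotation vector, rad) and "tvec" (3), from world to camera coordinates, as OpenCV has them. Camera axes: x right, y down, z forward; pixel columns grow to the right and rows downward; lengths in m; the calibration is good to about 2 mm. A picture is of the moment at which its call begins. camera_params takes no time and is no camera call.
- sign_off(): hands the job in; it is judged then, once.
Trained networks look in the newest picture that a camera, given by its name, has taken for a name from the list of things; names that differ only in an ending like _2 or _b are one class to them, and where a whole thing is asked for, a point or a joint stands for the part that bears it (a point fixed in the world has none). Each returns a list of dicts, best first, with "conf" (0 to 1); they miss things now and then, are a little off and sometimes report something else, mostly with a low value. They report only what shows in the picture. A call takes as long as a camera call.
- boxes_of(camera, thing): "position" ([x, y, z] in m, in world coordinates, good to about 4 mm: the middle of the surface that is visible of it).
- spot_point(camera, thing): "position" ([x, y, z] in m, in world coordinates, good to about 4 mm: a listed point, or the origin of a listed thing).
The state is a dict: "time": time; "joint_pos": joint angles; "qvel": joint speeds; "joint_efforts": joint torques, N m; "eef_pos": TCP position; "tcp_rot": TCP orientation; "contact_force": force on the tool from outside, world axes, zero at the start; "torque": the same for the moment, N m; "gripper_width": opening from 0.0 (shut) to 1.0 (fully open); "grip_force": force on a finger pad.
Only numpy, scipy, OpenCV 4.12 (cv2) and the standard library are available. Lean on these libraries where they do the work, as an engineer would, in place of code of your own. Each camera call takes 0.05 s, during which the arm holds its last target. There are 200 camera calls.

## Task

Put the yellow ticket pad on the bed of the padding press, red spine facing out from the long fence, and push it square and fully home against both fences. Then set the steel weight down gently on top of it, centred and lined up lengthwise, without shifting the pad from the fences. Leave everything else on the bench where it is.

Things in the scene. Friction and masses are not known exactly. Their poses are not given: they have to be found in the camera images.
- press: Padding press, fixed: grey bed plate 10 mm thick with two aluminium fences (15 mm thick, 25 mm above the bed) meeting at a right angle. Origin: their inner corner at table height. x: along the inner face of the long fence (170 mm), roughly to the robot's left; y: out from it along the short fence (70 mm), roughly toward the robot; z up. Bed free to x = 190, y = 110 mm.
- press_corner (a point): The inner corner of the two fences on top of the bed (10 mm above the table), axes as the press.
- pad: The ticket pad to be pressed: a rigid block of paper, yellow cover on top, red spine along one long side (an 11 mm red strip also shows on top along that side). 150 mm long (x) x 56 mm wide (y) x 40 mm high, about 0.27 kg. Origin: centre of the underside; the red spine is the +y side.
- pad_corner (a point): Bottom corner of the pad at x = -75, y = -28 mm of the pad's frame (plain long side, away from the spine); with the red spine outward this corner belongs in the fence corner.
- pad_far (a point): Other bottom corner of the pad's plain long side, at x = +75, y = -28 mm of the pad's frame.
- weight: Steel pressing weight: a block 90 mm long (x) x 40 mm wide (y) x 28 mm high with a black upright grip fin on top, 60 mm long (x) x 14 mm thick (y), from 26 to 58 mm above the underside. About 0.8 kg. Origin: centre of the underside.
- blue_pad: Bystander, to be left alone: a second ticket pad of the same size, blue cover, black spine. Origin: centre of its underside.
- glue: Bystander, to be left alone: white glue bottle with blue label and orange cap, 60 mm across, 150 mm tall. Origin: centre of its underside.
- tape: Bystander, to be left alone: amber roll of packing tape lying flat, 100 mm across, 48 mm high. Origin: centre of its underside.
- stapler: Bystander, to be left alone: red and black desk stapler, 140 mm long, 53 mm high. Origin: centre of its underside.
- brush: Bystander, to be left alone: glue brush with wooden handle, 180 mm long, lying flat. Origin: on its underside, near the middle.
- mug: Bystander, to be left alone: blue mug, 80 mm across, 95 mm high. Origin: centre of its underside.

How it is judged:
On the way:
1. the pad lies on the bed, spine outward, flush against both fences, with no weight on it yet (x of pad_corner in the frame of press_corner between -0.003 and 0.003 m and y of pad_corner in the frame of press_corner between -0.003 and 0.003 m and y of pad_far in the frame of press_corner between -0.003 and 0.003 m and z of each of pad_corner, pad_far in the frame of press_corner below 0.004 m and angle between pad's own z axis and vertical below 0.04 rad and contact force between weight and pad below 0.1 N), for 0.2 s.
At the end, for the whole second after the job is handed in: The pad lies flat on the bed, spine outward, its plain long side within 3 mm of the long fence at both ends and its end within 3 mm of the short fence; the weight rests on it, upright, within 20 mm lengthwise and 8 mm sideways of the pad's middle and within 8 degrees of its length; both at rest (x of pad_corner in the frame of press_corner between -0.003 and 0.003 m and y of pad_corner in the frame of press_corner between -0.003 and 0.003 m and y of pad_far in the frame of press_corner between -0.003 and 0.003 m and z of each of pad_corner, pad_far in the frame of press_corner below 0.004 m and angle between pad's own z axis and vertical below 0.04 rad and x of weight in the frame of pad between -0.02 and 0.02 m and y of weight in the frame of pad between -0.008 and 0.008 m and z of weight in the frame of pad between 0.036 and 0.044 m and angle between the x axis of weight and the x axis of pad, either way round below 0.14 rad and angle between weight's own z axis and vertical below 0.05 rad and contact force between weight and pad above 2 N and linear speed of each of pad, weight below 0.01 m/s); the robot touches nothing.
It fails at once if the weight is dropped or slammed onto the pad (faster than 0.4 m/s within the last 25 mm above it) (linear speed of weight above 0.4 m/s and horizontal distance between weight and pad below 0.04 m and z of weight in the frame of pad between 0.03 and 0.065 m).
It fails at once if a bystander is moved by more than 20 mm (distance of any of blue_pad, glue, tape, stapler, brush, mug from where it was at the start of the episode above 0.02 m).
It also fails if it takes over 72 s, if anything falls off the work surface, if the arm or the gripper's body presses on something with over 40 N, if the wrist force passes 120 N, or if a joint passes its speed limit or range.

## Working session

There is one attempt and no reset: what is moved stays moved. The work goes in short steps, Python scripts to look and compute and a tool call to move; the robot and the scene stay as the last step left them, time stands still between calls to the robot, and variables do not carry over. Pictures are saved under pics/ and viewed, at most 10 in all, crops included, and the job is handed in when it is done.

Besides the shell and the picture viewer there is one more tool, called in YAML: its name, and indented under it one key for each argument. step_arm: Moves the arm, as the interface text tells. Its arguments: {"type":"object","properties":{"rows":{"type":"array"},"gripper":{"type":"number"},"grip_force":{"type":"number"}},"required":["rows"]}

```bash
mkdir -p pics; python3 - <<'E'
from bench import *
import cv2
for n in("top","side"):
    im=camera(n); cv2.imwrite(f"pics/{n}0.png",im[:,:,::-1])
    for t in("press_corner","pad_corner","pad_far","pad","weight","press"):
        r=spot_point(n,t); print(n,t,[(d['position'],round(d['conf'],2)) for d in r[:2]])
o=get_obs();print(o['time'],o['eef_pos'],o['tcp_rot'],tcp_to_grasp)
E
```

```text
top press_corner [([0.5955, -0.2308, 0.0087], 0.82), ([0.5944, 0.4924, -0.0027], 0.68)]
top pad_corner [([0.5254, 0.2773, -0.0005], 0.76)]
top pad_far [([0.4858, 0.3509, -0.0051], 0.21)]
top pad [([0.4888, 0.3525, -0.0046], 0.55)]
top weight [([0.5248, 0.1393, -0.0001], 0.98)]
top press [([0.5973, -0.2259, 0.0018], 0.95)]
side press_corner [([0.5962, -0.2292, 0.0096], 0.62), ([0.602, -0.2287, 0.0008], 0.5)]
side pad_corner [([0.5298, 0.2833, 0.0003], 0.78)]
side pad_far [([0.5023, 0.4291, -0.0017], 0.96)]
side pad [([0.4899, 0.3471, -0.001], 0.98)]
side weight [([0.5223, 0.1422, -0.0004], 0.88)]
side press [([0.5971, -0.2283, 0.0016], 0.64), ([0.5954, -0.2303, 0.0099], 0.46)]
0.7 [0.18438799 0.4915616  0.30390582] [3.14156828e+00 8.96539930e-06 2.78275685e+00] 0.0539
```

View pics/top0.png

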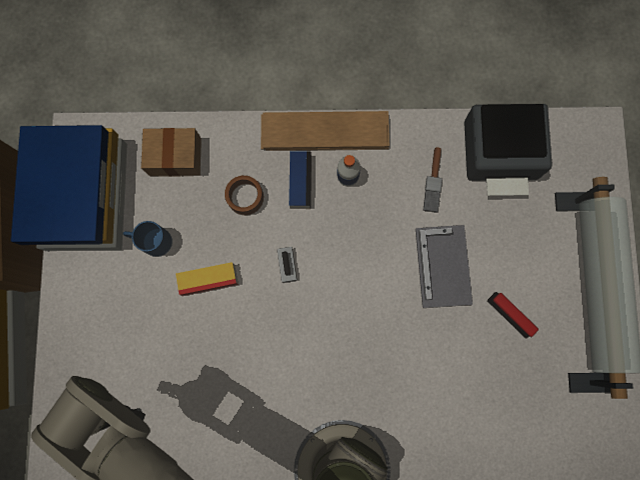

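View pics/side0.png

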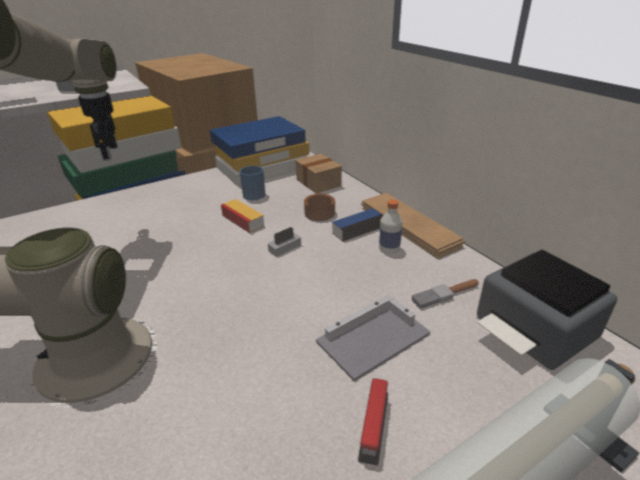

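The top view shows the yellow pad at about (207,278), with its spine toward the robot. The weight is at (287,265). The press is at (443,265), with its fence corner at upper left (427,232), the long fence running down the image and the short one to the right. I'll refine the poses from pixels next.

```bash
cat > h.py <<'E'
import cv2,numpy as np
from bench import *
def back(n,uv,z):
    p=camera_params(n);K=np.array(p['camera_matrix']);R=cv2.Rodrigues(np.array(p['rvec'],float))[0];t=np.array(p['tvec'],float).ravel()
    uv=np.atleast_2d(np.array(uv,float)); d=(R.T@np.linalg.inv(K)@np.c_[uv,np.ones(len(uv))].T).T; c=-R.T@t
    return (c+d*((z-c[2])/d[:,2])[:,None])[:,:2]
def proj(n,P):
    p=camera_params(n);return cv2.projectPoints(np.array(P,float),np.array(p['rvec'],float),np.array(p['tvec'],float),np.array(p['camera_matrix']),None)[0][:,0]
def rect(n,mask,z):
    c=max(cv2.findContours(mask.astype(np.uint8),cv2.RETR_EXTERNAL,cv2.CHAIN_APPROX_NONE)[0],key=cv2.contourArea)
    r=cv2.minAreaRect((back(n,c[:,0],z)*1000).astype(np.float32)); return r,cv2.boxPoints(r)
E
python3 - <<'E'
from h import *
im=cv2.imread('pics/top0.png'); h=cv2.cvtColor(im,cv2.COLOR_BGR2HSV).astype(int)
H,S,V=h[...,0],h[...,1],h[...,2]
def win(m,a,b,c,d):
    o=np.zeros(m.shape,bool);o[b:d,a:c]=m[b:d,a:c];return o
W=(170,255,245,305)
print('pad top incl red',rect('top',win((S>130)&(V>60),*W),.04))
print('yellow',rect('top',win((S>130)&(H>15)&(H<40),*W),.04))
print(im[250:252,400:475:4].tolist()[0])
print(im[235,410:445].mean(1).round(),im[240:310:6,450].mean(1).round())
a=cv2.resize(im[215:320,405:485],None,fx=6,fy=6,interpolation=cv2.INTER_CUBIC)[:590]
b=cv2.resize(im[240:290,265:310],None,fx=6,fy=6,interpolation=cv2.INTER_CUBIC)
c=np.zeros((590,800,3),np.uint8);c[:,:480]=a;c[:300,490:760]=b
cv2.imwrite('pics/crop1.png',c)
E
```

```text
pad top incl red (((487.35400390625, 349.24383544921875), (57.399864196777344, 150.20974731445312), 10.86422061920166), array([[445.0125 , 417.59314],
       [473.3244 , 270.07568],
       [529.6955 , 280.89453],
       [501.3836 , 428.412  ]], dtype=float32))
yellow (((493.69927978515625, 350.461669921875), (44.47792434692383, 150.209716796875), 10.86431884765625), array([[457.70285, 420.0287 ],
       [486.01498, 272.5113 ],
       [529.6957 , 280.89465],
       [501.38358, 428.41205]], dtype=float32))
[[127, 135, 140], [128, 136, 141], [129, 138, 142], [127, 135, 140], [116, 122, 128], [60, 60, 62], [130, 132, 133], [75, 73, 75], [82, 81, 83], [88, 87, 89], [84, 84, 85], [81, 81, 82], [85, 84, 87], [85, 84, 86], [81, 81, 82], [83, 82, 84], [81, 80, 83], [129, 136, 141], [125, 132, 137]]
[135. 133. 130. 130. 136. 115.  67.  88.  80.  56.  87. 137. 130. 129.
 132. 105.  26.  38.  38.  41.  46.  48.  48.  50.  53.  54.  54.  55.
  55.  56.  55.  55.  54.  54.  55.] [83. 82. 81. 83. 84. 84. 84. 81. 85. 84. 86. 67.]
```

View pics/crop1.png

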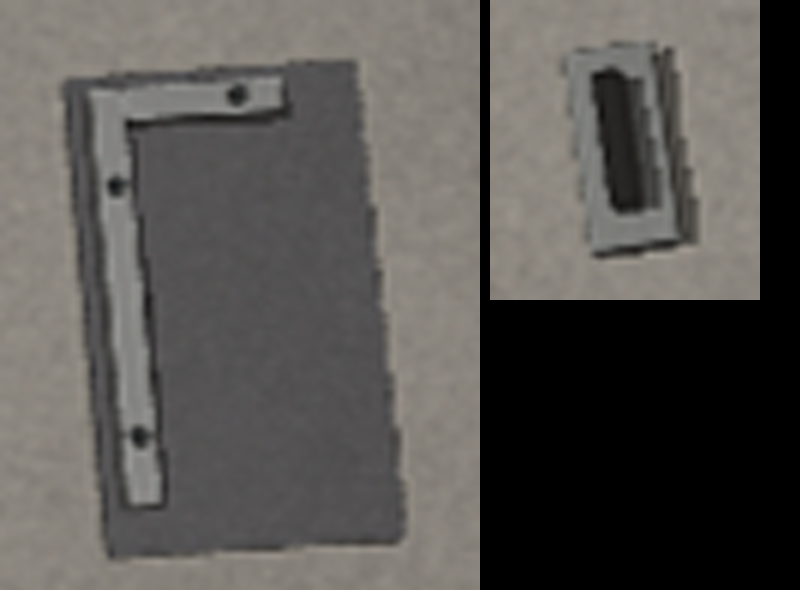

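The crop shows the fence tops: inner corner at crop (130,122), end of the long fence at (163,505). The bed corners are clear. The weight is tilted only slightly from the image vertical.

```bash
python3 - <<'E'
from h import *
f=lambda P,ox,oy,sx=0:[((x-sx+.5)/6-.5+ox,(y+.5)/6-.5+oy) for x,y in P]
r=lambda a:(a*1000).round(1).tolist()
A=back('top',f([(130,122),(163,505),(285,113)],405,215),.035);print('inner corner,long end,short end',r(A))
B=back('top',f([(65,82),(355,60),(405,543),(108,557)],405,215),.01);print('bed',r(B))
ang=lambda v:np.degrees(np.arctan2(v[1],v[0])).round(2)
print(ang(A[1]-A[0]),ang(B[3]-B[0]),ang(B[2]-B[1]),ang(A[2]-A[0]),ang(B[1]-B[0]))
W=back('top',f([(570,55),(658,45),(680,240),(595,252)],265,240,490),.028);print('w',r(W),r(W.mean(0)),ang(W[3]-W[0]),ang(W[2]-W[1]))
F=back('top',f([(595,72),(625,65),(648,210),(618,212)],265,240,490),.058);print('fin',r(F),r(F.mean(0)))
E
```

```text
inner corner,long end,short end [[596.8, -231.1], [428.1, -239.2], [600.1, -299.5]]
bed [[619.8, -206.4], [628.5, -336.9], [412.3, -348.6], [407.5, -218.1]]
-177.25 -176.84 -176.89 -87.23 -86.2
w [[565.0, 161.9], [569.0, 123.0], [482.5, 113.3], [477.6, 150.5]] [523.5, 137.2] -172.59 -173.61
fin [[552.6, 148.4], [555.5, 135.4], [492.3, 125.3], [491.5, 138.2]] [523.0, 136.8]
```

step_arm:
  rows:
    - [30,-14,-14,-0.102]
    - [30,-14,-14,-0.102]
    - [30,-14,-14,-0.102]
    - [30,-14,-14,-0.102]
    - [30,-14,-14,-0.102]
    - [30,-14,-14,-0.102]
    - [30,-14,-14,-0.102]
    - [30,-14,-14,-0.102]
    - [30,-14,-14,-0.102]
    - [33,-16,-14,-0.104]
  gripper: 1

```text
time: 1.7
eef_pos: [0.4884, 0.349, 0.1633]
tcp_rot: [-3.142, -0.0, 1.757]
contact_force: [0.1, 0.3, 0.8]
gripper_width: 1.0
grip_force: 0.0
```

step_arm:
  rows:
    - [0,0,-20,0]
    - [0,0,-20,0]
    - [0,0,-15,0]
    - [0,0,-15,0]
    - [0,0,-8,0]
    - [0,0,-5,0]
    - [0,0,0,0]
    - [0,0,0,0]
    - [0,0,0,0]
    - [0,0,0,0]

```text
time: 2.7
eef_pos: [0.4875, 0.3497, 0.0814]
tcp_rot: [3.141, -0.0, 1.761]
contact_force: [0.9, 1.5, 0.7]
gripper_width: 1.001
grip_force: 0.0
```

step_arm:
  rows:
    - [0,0,0,0]
    - [0,0,0,0]
    - [0,0,0,0]
    - [0,0,0,0]
    - [0,0,0,0]
    - [0,0,0,0]
    - [0,0,0,0]
    - [0,0,0,0]
    - [0,0,0,0]
    - [0,0,0,0]
  gripper: -1
  grip_force: 50

```text
time: 3.7
eef_pos: [0.4875, 0.3496, 0.0812]
tcp_rot: [3.141, -0.0, 1.761]
contact_force: [-0.5, 0.0, 5.1]
gripper_width: 0.643
grip_force: 55.1
```

step_arm:
  rows:
    - [0,0,5,0]
    - [0,0,10,0]
    - [0,0,15,0]
    - [0,0,20,0]
    - [0,0,20,0]
    - [0,0,20,0]
    - [0,0,15,0]
    - [0,0,5,0]
    - [0,0,0,0]
    - [0,0,0,0]

```text
time: 4.7
eef_pos: [0.4871, 0.3494, 0.1903]
tcp_rot: [-3.14, 0.0, 1.761]
contact_force: [0.2, -0.4, -3.0]
gripper_width: 0.647
grip_force: 54.4
```

step_arm:
  rows:
    - [1,-15,0,0.04]
    - [1,-32,0,0.07]
    - [1,-35,0,0.08]
    - [2,-35,0,0.08]
    - [2,-35,0,0.08]
    - [2,-35,0,0.08]
    - [2,-35,0,0.08]
    - [2,-35,0,0.08]
    - [2,-35,0,0.08]
    - [2,-35,0,0.08]

```text
time: 5.7
eef_pos: [0.504, 0.0212, 0.1902]
tcp_rot: [-3.141, -0.001, 2.514]
contact_force: [1.3, -0.4, -3.1]
gripper_width: 0.648
grip_force: 54.2
```

step_arm:
  rows:
    - [2,-35,0,0.08]
    - [2,-35,0,0.08]
    - [2,-35,0,0.08]
    - [2,-35,0,0.08]
    - [2,-35,0,0.08]
    - [2,-35,0,0.08]
    - [1,-35,0,0.08]
    - [0,-30,0,0.07]
    - [0,-24,0,0.044]
    - [0,-20,0,0]

```text
time: 6.7
eef_pos: [0.5169, -0.2977, 0.1898]
tcp_rot: [3.14, -0.001, -3.098]
contact_force: [-0.3, 0.5, -3.2]
gripper_width: 0.647
grip_force: 54.2
```

step_arm:
  rows:
    - [0,0,-15,0.01]
    - [0,0,-20,0]
    - [0,0,-20,0]
    - [0,0,-15,0]
    - [0,0,-10,0]
    - [0,0,-6,0]
    - [0,0,-5,0]
    - [0,0,-3,0]
    - [0,0,-2,0]
    - [0,0,0,0]

```text
time: 7.7
eef_pos: [0.5174, -0.2965, 0.095]
tcp_rot: [-3.141, 0.0, -3.088]
contact_force: [0.6, 0.2, -3.2]
gripper_width: 0.644
grip_force: 54.2
```

```bash
python3 - <<'E'
from h import *
im=camera("top"); cv2.imwrite("pics/t2.png",im[:,:,::-1])
s=camera("side"); 
a=cv2.resize(im[205:325,395:545],None,fx=2.6,fy=2.6)
b=cv2.resize(s[270:400,290:450],None,fx=2.5,fy=2.5)
c=np.zeros((330,800,3),np.uint8);c[:a.shape[0],:a.shape[1]]=a;c[:b.shape[0],400:400+b.shape[1]]=b
cv2.imwrite("pics/c2.png",c[:,:,::-1])
E
```

```text
(no output)
```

View pics/c2.png

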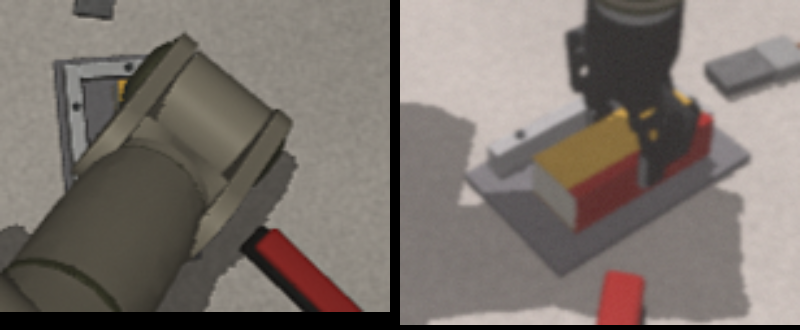

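The side crop shows the pad held just above the bed, inside the fences with the red spine outward. I'll lower it the last few mm and release.

step_arm:
  rows:
    - [0,0,-2,0]
    - [0,0,-1.5,0]
    - [0,0,-0.5,0]
    - [0,0,0,0]
    - [0,0,0,0]
    - [0,0,0,0]
    - [0,0,0,0]
    - [0,0,0,0]
    - [0,0,0,0]
    - [0,0,0,0]

```text
time: 8.8
eef_pos: [0.5174, -0.2965, 0.0912]
tcp_rot: [-3.141, 0.0, -3.088]
contact_force: [-2.9, 1.3, 6.0]
gripper_width: 0.649
grip_force: 55.2
```

step_arm:
  rows:
    - [0,0,0,0]
    - [0,0,0,0]
    - [0,0,0,0]
    - [0,0,0,0]
    - [0,0,0,0]
    - [0,0,10,0]
    - [0,0,20,0]
    - [0,0,20,0]
    - [0,0,20,0]
    - [0,0,10,0]
  gripper: 0.75

```text
time: 9.8
eef_pos: [0.5178, -0.2968, 0.1733]
tcp_rot: [-3.139, 0.002, -3.088]
contact_force: [0.2, 0.2, -0.1]
gripper_width: 0.877
grip_force: 0.0
```

step_arm:
  rows:
    - [0,-5,0,0]
    - [1,-15,0,0]
    - [1,-20,0,0]
    - [1,-18,0,0]
    - [0,0,-15,0]
    - [0,0,-20,0]
    - [0,0,-20,0]
    - [0,0,-17,0]
    - [0,0,-10,0]
    - [0,0,0,0]
  gripper: -1

```text
time: 10.8
eef_pos: [0.5197, -0.3537, 0.0865]
tcp_rot: [3.139, -0.003, -3.088]
contact_force: [-0.6, -0.3, -0.3]
gripper_width: 0.001
grip_force: 0.0
```

step_arm:
  rows:
    - [0,2,0,0]
    - [-0.3,6,0,0]
    - [-0.3,7,0,0]
    - [-0.4,7,0,0]
    - [-0.4,7,0,0]
    - [-0.4,6,0,0]
    - [-0.3,5,0,0]
    - [-0.2,3,0,0]
    - [0,1,0,0]
    - [0,0,0,0]

```text
time: 11.8
eef_pos: [0.5181, -0.3104, 0.0889]
tcp_rot: [3.141, 0.0, -3.089]
contact_force: [1.0, -2.9, 1.4]
gripper_width: -0.002
grip_force: 1.3
```

```bash
python3 - <<'E'
from h import *
s=camera("side")
b=cv2.resize(s[270:390,300:450],None,fx=4,fy=4,interpolation=cv2.INTER_CUBIC)
cv2.imwrite("pics/c3.png",b[:,:,::-1])
o=get_obs();print(o['eef_pos'],o['contact_force'],o['tcp_rot'])
E
```

```text
[ 0.51803678 -0.31035025  0.08872337] [ 0.93158539 -3.20331817  2.09978613] [ 3.14114813e+00 -1.51049611e-04 -3.08849594e+00]
```

View pics/c3.png

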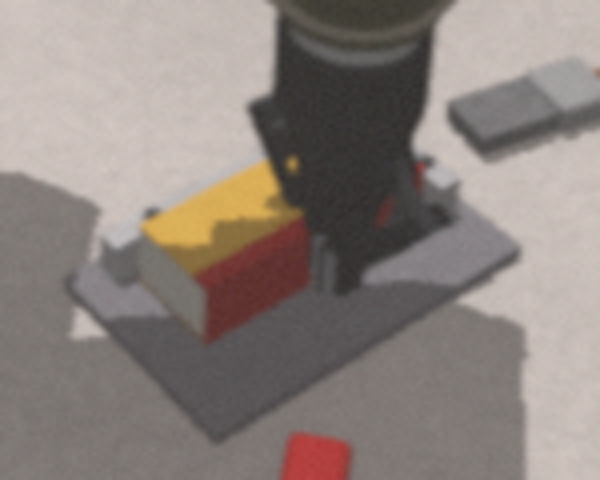

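The pad is sliding under the push and its plain side is close to the long fence. I'll continue in small steps until the force rises.

step_arm:
  rows:
    - [0,1,0,0]
    - [0,1,0,0]
    - [0,1,0,0]
    - [0,1,0,0]
    - [0,1,0,0]
    - [0,0,0,0]
    - [0,0,0,0]
    - [0,0,0,0]
    - [0,0,0,0]
    - [0,0,0,0]

```text
time: 12.85
eef_pos: [0.518, -0.3052, 0.0887]
tcp_rot: [3.141, -0.0, -3.088]
contact_force: [-0.1, -0.1, 0.7]
gripper_width: -0.001
grip_force: 0.0
```

step_arm:
  rows:
    - [0,0.5,0,0]
    - [0,0.5,0,0]
    - [0,0.5,0,0]
    - [0,0.5,0,0]
    - [0,0,0,0]
    - [0,0,0,0]
    - [0,0,0,0]
    - [0,0,0,0]
    - [0,0,0,0]
    - [0,0,0,0]

```text
time: 13.85
eef_pos: [0.5181, -0.3037, 0.089]
tcp_rot: [-3.141, 0.0, -3.088]
contact_force: [0.5, -4.6, -1.1]
gripper_width: -0.0
grip_force: 2.6
```

step_arm:
  rows:
    - [0,0.5,0,0]
    - [0,0.5,0,0]
    - [0,0.5,0,0]
    - [0,0.5,0,0]
    - [0,0,0,0]
    - [0,0,0,0]
    - [0,0,0,0]
    - [0,0,0,0]
    - [0,0,0,0]
    - [0,0,0,0]

```text
time: 14.85
eef_pos: [0.5181, -0.3033, 0.0897]
tcp_rot: [-3.138, 0.001, -3.089]
contact_force: [-1.8, -12.4, 0.6]
gripper_width: -0.001
grip_force: 6.3
```

step_arm:
  rows:
    - [0,0.5,0,0]
    - [0,0.5,0,0]
    - [0,0.5,0,0]
    - [0,0.5,0,0]
    - [0,0,0,0]
    - [0,0,0,0]
    - [0,0,0,0]
    - [0,0,0,0]
    - [0,0,0,0]
    - [0,0,0,0]

```text
time: 15.85
eef_pos: [0.5181, -0.303, 0.0903]
tcp_rot: [-3.134, 0.002, -3.089]
contact_force: [-3.9, -20.2, 1.0]
gripper_width: -0.0
grip_force: 10.2
```

step_arm:
  rows:
    - [0,-6,0,0]
    - [0,-10,0,0]
    - [0,0,20,0]
    - [0,0,30,0]
    - [0,0,15,0]
    - [-25,10,0,0]
    - [-30,12,0,0]
    - [-30,12,0,0]
    - [-25,12,0,0]
    - [0,0,0,0]

```text
time: 16.85
eef_pos: [0.406, -0.2679, 0.1537]
tcp_rot: [3.139, -0.002, -3.089]
contact_force: [0.8, -0.3, 0.7]
gripper_width: 0.003
grip_force: 0.0
```

step_arm:
  rows:
    - [0,0,-15,0]
    - [0,0,-20,0]
    - [0,0,-18,0]
    - [0,0,-10,0]
    - [0,0,0,0]
    - [2,0,0,0]
    - [3,0.2,0,0]
    - [4,0.2,0,0]
    - [4,0.2,0,0]
    - [0,0,0,0]

```text
time: 17.85
eef_pos: [0.4217, -0.2689, 0.0912]
tcp_rot: [-3.141, 0.001, -3.088]
contact_force: [0.1, -0.2, 0.4]
gripper_width: 0.003
grip_force: 0.0
```

step_arm:
  rows:
    - [2,0.1,0,0]
    - [2,0.1,0,0]
    - [2,0.1,0,0]
    - [2,0.1,0,0]
    - [2,0.1,0,0]
    - [1,0.1,0,0]
    - [1,0,0,0]
    - [1,0,0,0]
    - [0,0,0,0]
    - [0,0,0,0]

```text
time: 18.85
eef_pos: [0.4341, -0.2682, 0.0909]
tcp_rot: [-3.142, 0.0, -3.088]
contact_force: [-1.6, 0.1, 0.6]
gripper_width: 0.003
grip_force: 0.8
```

step_arm:
  rows:
    - [0.5,0,0,0]
    - [0.5,0,0,0]
    - [0.5,0,0,0]
    - [0.5,0,0,0]
    - [0.5,0,0,0]
    - [0.5,0,0,0]
    - [0,0,0,0]
    - [0,0,0,0]
    - [0,0,0,0]
    - [0,0,0,0]

```text
time: 19.85
eef_pos: [0.4372, -0.2682, 0.0909]
tcp_rot: [-3.142, 0.0, -3.088]
contact_force: [-1.0, 1.0, 0.7]
gripper_width: 0.001
grip_force: 0.5
```

step_arm:
  rows:
    - [0.5,0,0,0]
    - [0.5,0,0,0]
    - [0.5,0,0,0]
    - [0.5,0,0,0]
    - [0,0,0,0]
    - [0,0,0,0]
    - [0,0,0,0]
    - [0,0,0,0]
    - [0,0,0,0]
    - [0,0,0,0]

```text
time: 20.85
eef_pos: [0.4384, -0.2682, 0.0909]
tcp_rot: [3.141, -0.002, -3.088]
contact_force: [-8.1, -0.5, 5.0]
gripper_width: -0.001
grip_force: 4.3
```

step_arm:
  rows:
    - [0.5,0,0,0]
    - [0.5,0,0,0]
    - [0.5,0,0,0]
    - [0,0,0,0]
    - [0,0,0,0]
    - [0,0,0,0]
    - [0,0,0,0]
    - [0,0,0,0]
    - [0,0,0,0]
    - [0,0,0,0]

```text
time: 21.85
eef_pos: [0.4386, -0.2683, 0.0909]
tcp_rot: [3.14, -0.005, -3.088]
contact_force: [-20.5, -2.3, 10.4]
gripper_width: -0.004
grip_force: 9.8
```

step_arm:
  rows:
    - [-5,0,0,0]
    - [-8,0,0,0]
    - [0,0,20,0]
    - [0,0,30,0]
    - [0,0,15,0]
    - [20,-12,0,0]
    - [28,-15,0,0]
    - [28,-15,0,0]
    - [18,-8,0,0]
    - [0,0,0,0]

```text
time: 22.85
eef_pos: [0.5228, -0.3188, 0.1555]
tcp_rot: [-3.141, 0.001, -3.088]
contact_force: [-0.2, 0.5, -1.2]
gripper_width: -0.003
grip_force: 0.0
```

step_arm:
  rows:
    - [0,0,-15,0]
    - [0,0,-20,0]
    - [0,0,-18,0]
    - [0,0,-12,0]
    - [0,0,0,0]
    - [0,3,0,0]
    - [0,3,0,0]
    - [0,2,0,0]
    - [0,2,0,0]
    - [0,1,0,0]

```text
time: 23.85
eef_pos: [0.5217, -0.307, 0.0912]
tcp_rot: [-3.141, 0.0, -3.088]
contact_force: [-0.1, -0.8, -0.9]
gripper_width: -0.001
grip_force: 0.0
```

step_arm:
  rows:
    - [0,1,0,0]
    - [0,1,0,0]
    - [0,1,0,0]
    - [0,0.5,0,0]
    - [0,0.5,0,0]
    - [0,0.5,0,0]
    - [0,0.5,0,0]
    - [0,0.5,0,0]
    - [0,0.5,0,0]
    - [0,0,0,0]

```text
time: 24.85
eef_pos: [0.5215, -0.3032, 0.0913]
tcp_rot: [-3.137, 0.001, -3.089]
contact_force: [-1.7, -12.6, -1.7]
gripper_width: 0.002
grip_force: 6.0
```

step_arm:
  rows:
    - [0,-4,0,0]
    - [0,-6,0,0]
    - [0,-6,0,0]
    - [0,0,20,0]
    - [0,0,30,0]
    - [0,0,30,0]
    - [0,30,20,0]
    - [0,40,0,0]
    - [0,40,0,0]
    - [0,40,0,0]

```text
time: 25.85
eef_pos: [0.5214, -0.1659, 0.191]
tcp_rot: [3.141, 0.0, -3.089]
contact_force: [1.7, 0.5, 0.4]
gripper_width: 0.001
grip_force: 0.0
```

step_arm:
  rows:
    - [0,30,0,0.01]
    - [0,32,0,0.01]
    - [0,32,0,0.01]
    - [0,32,0,0.01]
    - [0,32,0,0.01]
    - [0,32,0,0.01]
    - [0,32,0,0.01]
    - [1,32,0,0.008]
    - [0,27,0,0]
    - [0,20,0,0]
  gripper: 1

```text
time: 26.85
eef_pos: [0.5225, 0.1354, 0.1909]
tcp_rot: [3.141, -0.0, -3.009]
contact_force: [-0.3, -0.1, -0.1]
gripper_width: 1.001
grip_force: 0.0
```

```bash
python3 - <<'E'
from h import *
im=camera("top")[:,:,::-1].copy(); cv2.imwrite("pics/t4.png",im); s=camera("side")[:,:,::-1]; cv2.imwrite("pics/s4.png",s)
h=cv2.cvtColor(im,cv2.COLOR_BGR2HSV); m=(h[...,1]>130)&(h[...,2]>60); w=np.zeros(m.shape,bool); w[215:310,410:480]=m[215:310,410:480]
r,b=rect('top',w,.05); print(r,b)
c0=np.array([596.3,-230.5]);a=np.radians(183);R=np.array([[np.cos(a),np.sin(a)],[-np.sin(a),np.cos(a)]])
print(((b-c0)@R.T).round(1))
print(get_obs()['eef_pos'],get_obs()['tcp_rot'])
a=cv2.resize(im[220:310,410:480],None,fx=5,fy=5,interpolation=cv2.INTER_CUBIC)
b=cv2.resize(s[285:385,310:440],None,fx=3.4,fy=3.4,interpolation=cv2.INTER_CUBIC)
c=np.zeros((450,800,3),np.uint8);c[:,:350]=a;c[:b.shape[0],355:355+b.shape[1]]=b
cv2.imwrite("pics/c4.png",c)
E
```

```text
((524.7069702148438, -261.66510009765625), (150.3715057373047, 57.47397232055664), 3.366201639175415) [[ 447.96356 -237.39241]
 [ 451.33832 -294.76724]
 [ 601.4504  -285.9378 ]
 [ 598.0756  -228.56296]]
[[148.5  -0.9]
 [148.1  56.6]
 [ -2.2  55.6]
 [ -1.9  -1.8]]
[0.52239023 0.13563921 0.19086161] [ 3.14102659e+00 -1.08889338e-04 -3.00761656e+00]
```

View pics/c4.png

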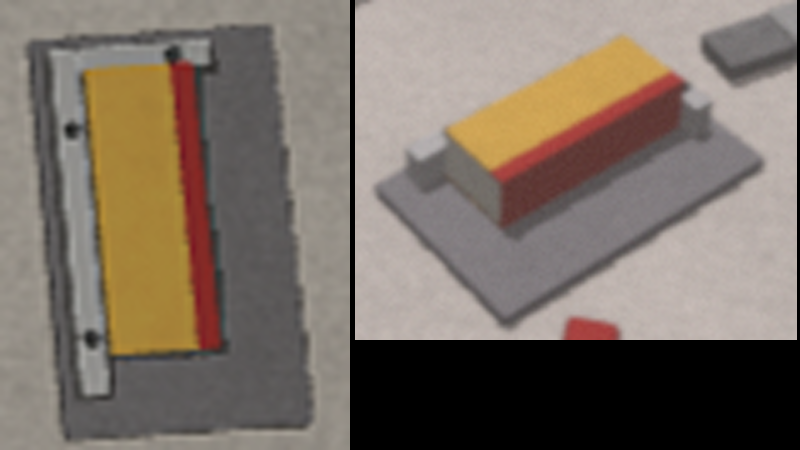

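Both crops show the pad flush with the long fence (left) and the short fence (top), spine outward; measured corners agree with home to within calibration error. Next I'll pick up the weight.

step_arm:
  rows:
    - [0.5,1,-20,0]
    - [0,0,-20,0]
    - [0,0,-20,0]
    - [0,0,-15,0]
    - [0,0,-8,0]
    - [0,0,-4,0]
    - [0,0,0,0]
    - [0,0,0,0]
    - [0,0,0,0]
    - [0,0,0,0]

```text
time: 27.95
eef_pos: [0.5232, 0.1348, 0.1044]
tcp_rot: [-3.142, 0.001, -3.01]
contact_force: [-0.2, 0.3, 0.8]
gripper_width: 1.0
grip_force: 0.0
```

step_arm:
  rows:
    - [0,0,0,0]
    - [0,0,0,0]
    - [0,0,0,0]
    - [0,0,0,0]
    - [0,0,0,0]
    - [0,0,0,0]
    - [0,0,0,0]
    - [0,0,0,0]
    - [0,0,0,0]
    - [0,0,0,0]
  gripper: -1
  grip_force: 80

```text
time: 28.95
eef_pos: [0.523, 0.1348, 0.1038]
tcp_rot: [3.142, -0.0, -3.01]
contact_force: [-0.7, 3.6, -0.3]
gripper_width: 0.145
grip_force: 80.7
```

step_arm:
  rows:
    - [0,0,3,0]
    - [0,0,10,0]
    - [0,0,20,0]
    - [0,0,25,0]
    - [0,0,25,0]
    - [0,0,20,0]
    - [0,0,10,0]
    - [0,0,0,0]
    - [0,0,0,0]
    - [0,0,0,0]

```text
time: 29.95
eef_pos: [0.5226, 0.1347, 0.2157]
tcp_rot: [3.141, -0.002, -3.01]
contact_force: [0.1, 0.7, -7.2]
gripper_width: 0.15
grip_force: 80.0
```

step_arm:
  rows:
    - [0,-12,0,0]
    - [0,-25,0,-0.01]
    - [0,-40,0,-0.01]
    - [0,-45,0,-0.01]
    - [0,-50,0,-0.01]
    - [0,-50,0,-0.01]
    - [0,-50,0,-0.01]
    - [0,-45,0,-0.01]
    - [1,-40,0,-0.005]
    - [0,-25,0,0]

```text
time: 30.95
eef_pos: [0.5231, -0.2508, 0.2161]
tcp_rot: [-3.141, -0.001, -3.088]
contact_force: [-0.4, 0.6, -6.7]
gripper_width: 0.146
grip_force: 79.8
```

step_arm:
  rows:
    - [0,-14,0,0]
    - [0,0,0,0]
    - [0,0,-10,0]
    - [0,0,-15,0]
    - [0,0,-10,0]
    - [0,0,-5,0]
    - [0,0,0,0]
    - [0,0,0,0]
    - [0,0,0,0]
    - [0,0,0,0]

```text
time: 31.95
eef_pos: [0.5242, -0.2613, 0.1774]
tcp_rot: [-3.141, 0.001, -3.085]
contact_force: [0.3, 0.3, -6.1]
gripper_width: 0.148
grip_force: 79.8
```

```bash
python3 - <<'E'
from h import *
s=camera("side")[:,:,::-1]
b=cv2.resize(s[235:385,300:450],None,fx=4,fy=4,interpolation=cv2.INTER_CUBIC)
cv2.imwrite("pics/c5.png",b); print(get_obs()['eef_pos'],get_obs()['tcp_rot'])
E
```

```text
[ 0.52415766 -0.26127857  0.17727444] [-3.14113158e+00  5.25356827e-04 -3.08535002e+00]
```

View pics/c5.png

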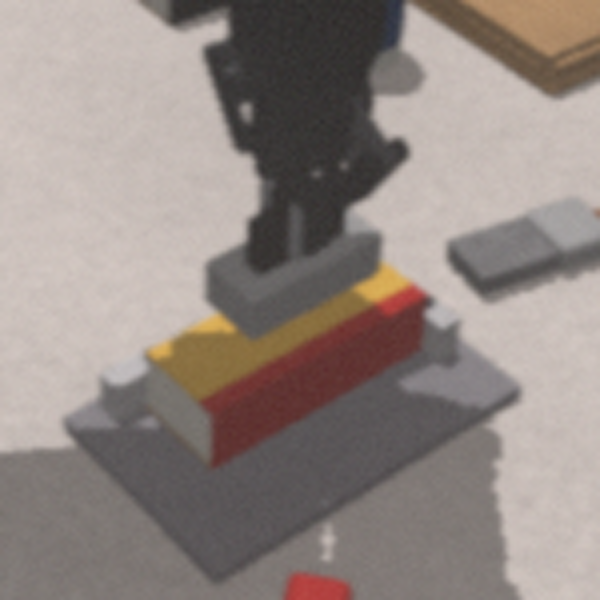

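The weight hangs level and lined up above the middle of the pad. I'll lower it slowly.

step_arm:
  rows:
    - [0,0,-3,0]
    - [0,0,-4,0]
    - [0,0,-4,0]
    - [0,0,-4,0]
    - [0,0,-3,0]
    - [0,0,-2,0]
    - [0,0,-1,0]
    - [0,0,0,0]
    - [0,0,0,0]
    - [0,0,0,0]

```text
time: 33.0
eef_pos: [0.5241, -0.2613, 0.156]
tcp_rot: [-3.141, 0.0, -3.085]
contact_force: [-0.4, -0.9, -7.1]
gripper_width: 0.149
grip_force: 79.8
```

step_arm:
  rows:
    - [0,0,-0.5,0]
    - [0,0,-0.5,0]
    - [0,0,-0.5,0]
    - [0,0,-0.5,0]
    - [0,0,-0.5,0]
    - [0,0,-0.2,0]
    - [0,0,0,0]
    - [0,0,0,0]
    - [0,0,0,0]
    - [0,0,0,0]

```text
time: 34.0
eef_pos: [0.524, -0.2612, 0.1538]
tcp_rot: [-3.141, 0.0, -3.085]
contact_force: [-5.5, 1.8, 2.2]
gripper_width: 0.148
grip_force: 81.4
```

Contact made (force went from −7 to about +2 N). I'll release slowly and retreat.

step_arm:
  rows:
    - [0,0,0,0]
    - [0,0,0,0]
    - [0,0,0,0]
    - [0,0,0,0]
    - [0,0,0,0]
    - [0,0,0,0]
    - [0,0,0,0]
    - [0,0,0,0]
    - [0,0,0,0]
    - [0,0,0,0]
  gripper: 0.2

```text
time: 35.0
eef_pos: [0.5241, -0.2612, 0.1532]
tcp_rot: [-3.142, -0.0, -3.085]
contact_force: [-0.6, 0.6, -0.2]
gripper_width: 0.597
grip_force: 0.0
```

step_arm:
  rows:
    - [0,0,5,0]
    - [0,0,15,0]
    - [0,0,25,0]
    - [0,0,30,0]
    - [0,0,30,0]
    - [0,30,10,0]
    - [0,40,0,0]
    - [0,40,0,0]
    - [0,40,0,0]
    - [0,40,0,0]

```text
time: 36.0
eef_pos: [0.5238, -0.0697, 0.2687]
tcp_rot: [-3.141, 0.001, -3.086]
contact_force: [1.0, -0.7, 0.4]
gripper_width: 0.601
grip_force: 0.0
```

step_arm:
  rows:
    - [0,40,0,0]
    - [0,40,0,0]
    - [0,30,0,0]
    - [0,20,0,0]
    - [0,0,0,0]
    - [0,0,0,0]
    - [0,0,0,0]
    - [0,0,0,0]
    - [0,0,0,0]
    - [0,0,0,0]

```text
time: 37.0
eef_pos: [0.5241, 0.0583, 0.2682]
tcp_rot: [3.142, -0.0, -3.086]
contact_force: [-0.1, -0.9, 0.7]
gripper_width: 0.596
grip_force: 0.0
```

```bash
python3 - <<'E'
from h import *
im=camera("top")[:,:,::-1].copy(); s=camera("side")[:,:,::-1]
a=cv2.resize(im[220:310,410:480],None,fx=5,fy=5,interpolation=cv2.INTER_CUBIC)
b=cv2.resize(s[270:385,310:440],None,fx=3.4,fy=3.4,interpolation=cv2.INTER_CUBIC)
c=np.zeros((450,800,3),np.uint8);c[:,:350]=a;c[:b.shape[0],355:355+b.shape[1]]=b
cv2.imwrite("pics/c6.png",c)
h=cv2.cvtColor(im,cv2.COLOR_BGR2HSV); m=(h[...,1]>130)&(h[...,2]>60); w=np.zeros(m.shape,bool); w[215:310,410:480]=m[215:310,410:480]
print(rect('top',w,.05)[0])
E
```

```text
((524.7057495117188, -261.71337890625), (150.36907958984375, 57.40034866333008), 3.343236207962036)
```

View pics/c6.png

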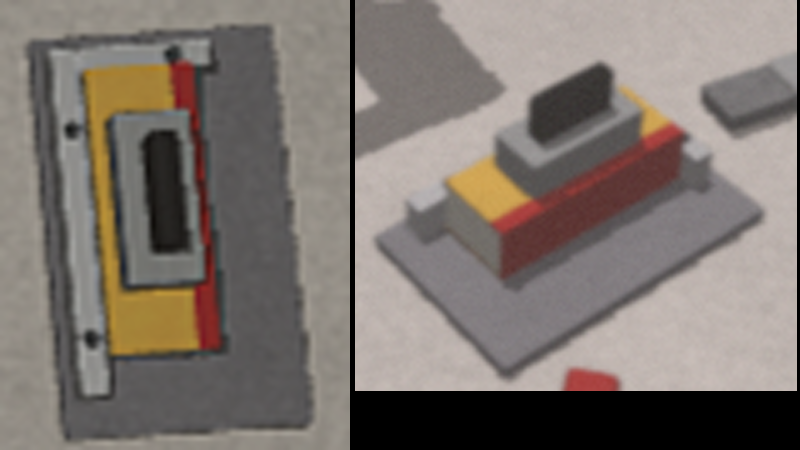

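The pad hasn't moved (it measures the same to 0.1 mm), and the weight sits flat and lengthwise on it. I'll check its centring from the block's top corners and hand in if it's good.

```bash
python3 - <<'E'
from h import *
P=np.array([(108,115),(190,110),(207,280),(125,287)])
B=back('top',[((x+.5)/5-.5+410,(y+.5)/5-.5+220) for x,y in P],.078)*1000
d=B.mean(0)-[524.7,-261.7]; print(B.mean(0),d)
if abs(d[0])<14 and abs(d[1])<6: print(sign_off())
E
```

```text
[ 525.66774464 -260.07052262] [0.96774464 1.62947738]
the job is handed in; nothing more can be done
None
```

The job is handed in: the yellow pad measures flush against both fences with its spine outward, and the weight rests on it lengthwise, within about 2 mm of centre. The arm never went near the bystanders, though I didn't re-measure where they stand.

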